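Get the model potato out from behind the tall samples

TASK

The model potato on the store board is hemmed in by three tall model vegetables: first stand all three on the grey side mat, then set the potato on the white disc in the middle of the camera fixture, and only then put each tall vegetable back on the disc of its own colour (carrot on orange, corn on yellow, cucumber on green). Every piece must end upright with its foot wholly on its disc. Set the models down gently: drop or topple none of them.

Things in the scene. Friction and masses are not known exactly. Their poses are not given: they have to be found in the camera images.
- carrot: Loose rigid model on a black round foot (52 mm diameter, 10 mm thick): upright orange carrot, small green stalk stubs on top, 156 mm high, 39 mm diameter from 125 to 138 mm up, tapering to 28 mm at 50 mm up; grip it 110 to 130 mm up. Round: any grasp yaw. About 0.22 kg. Origin: centre of the foot's underside; z up.
- corn: Loose rigid model on a black round foot (52 mm diameter, 10 mm thick): upright yellow corn cob, green husk round its base, 152 mm high, 39 mm diameter to 120 mm up, then rounding off; grip it 100 to 118 mm up. Round: any grasp yaw. About 0.22 kg. Origin: centre of the foot's underside; z up.
- cucumber: Loose rigid model on a black round foot (52 mm diameter, 10 mm thick): upright dark green cucumber, paler stripes, 152 mm high, 37 mm diameter from 40 to 125 mm up, then rounding off; grip it 100 to 120 mm up. Round: any grasp yaw. About 0.22 kg. Origin: centre of the foot's underside; z up.
- disc_carrot: Flat fixed orange disc, 80 mm diameter, 3 mm thick, on the store board (fixed light grey round plate, 224 mm diameter, 4 mm thick, on the table). Home of the carrot, which stands on it at the start. About 66 mm from the potato's start, 114 mm from the other discs, centre to centre. Origin: centre of its underside; its top is 3 mm higher.
- disc_corn: Flat fixed yellow disc, 80 mm diameter, 3 mm thick, on the store board (fixed light grey round plate, 224 mm diameter, 4 mm thick, on the table). Home of the corn, which stands on it at the start. About 66 mm from the potato's start, 114 mm from the other discs, centre to centre. Origin: centre of its underside; its top is 3 mm higher.
- disc_cucumber: Flat fixed green disc, 80 mm diameter, 3 mm thick, on the store board (fixed light grey round plate, 224 mm diameter, 4 mm thick, on the table). Home of the cucumber, which stands on it at the start. About 66 mm from the potato's start, 114 mm from the other discs, centre to centre. Origin: centre of its underside; its top is 3 mm higher.
- potato: Loose rigid tan model potato on a black round foot (40 mm diameter, 8 mm thick), in the middle of the store board. 72 mm long along its x, 45 mm wide along its y, 51 mm high in all; grip it across its y, 28 mm above the underside. About 0.16 kg. Origin: centre of the foot's underside; z up. The tall models leave a gripper no room round it until cleared.
- fixture: Fixed camera fixture: square dark base 200 mm wide, 8 mm thick; a white disc (68 mm diameter) on a post over its middle, top 45 mm above the table; three black cameras at its rim (85 mm or more from the middle, up to 90 mm high). Origin: centre of the base's underside, on the table, straight below the white disc's centre.
- mat: Side mat: fixed flat grey rectangle, 300 mm along its x, 140 mm along its y, 3 mm thick, empty at the start. Origin: centre of its underside, on the table; its top is 3 mm higher.

How it is judged:
On the way, in this order (a step that is already met when the one before it is completed fails the run):
1. all three tall models stand upright and released on the side mat, at rest (x of carrot in the frame of mat between -0.13 and 0.13 m and y of carrot in the frame of mat between -0.052 and 0.052 m and z of each of carrot, corn, cucumber in the frame of mat below 0.008 m and linear speed of each of carrot, corn, cucumber below 0.02 m/s and angular speed of each of carrot, corn, cucumber below 0.3 rad/s and contact force between the fingers and carrot below 0.05 N and angle between each of carrot, corn, cucumber's own z axis and vertical below 0.12 rad and x of corn in the frame of mat between -0.13 and 0.13 m and y of corn in the frame of mat between -0.052 and 0.052 m and contact force between the fingers and corn below 0.05 N and x of cucumber in the frame of mat between -0.13 and 0.13 m and y of cucumber in the frame of mat between -0.052 and 0.052 m and contact force between the fingers and cucumber below 0.05 N), for 0.2 s.
2. the potato stands released on the fixture's white disc while the three tall models are still on the side mat (all of step 1 and horizontal distance between potato and fixture below 0.015 m and z of potato in the frame of fixture between 0.042 and 0.05 m and linear speed of potato below 0.02 m/s and angular speed of potato below 0.3 rad/s and contact force between the fingers and potato below 0.05 N and angle between potato's own z axis and vertical below 0.12 rad), for 0.2 s.
At the end, for the whole second after the job is handed in: The potato stands upright on the fixture's white disc within 15 mm of its centre, and carrot, corn and cucumber stand upright (within 0.12 rad) on the orange, yellow and green discs, each within 15 mm of its disc's centre, all released and at rest (horizontal distance between potato and fixture below 0.015 m and z of potato in the frame of fixture between 0.042 and 0.05 m and linear speed of each of potato, carrot, corn, cucumber below 0.02 m/s and angular speed of each of potato, carrot, corn, cucumber below 0.3 rad/s and contact force between the fingers and potato below 0.05 N and angle between each of potato, carrot, corn, cucumber's own z axis and vertical below 0.12 rad and horizontal distance between carrot and disc_carrot below 0.015 m and z of carrot in the frame of disc_carrot below 0.008 m and contact force between the fingers and carrot below 0.05 N and horizontal distance between corn and disc_corn below 0.015 m and z of corn in the frame of disc_corn below 0.008 m and contact force between the fingers and corn below 0.05 N and horizontal distance between cucumber and disc_cucumber below 0.015 m and z of cucumber in the frame of disc_cucumber below 0.008 m and contact force between the fingers and cucumber below 0.05 N); the robot touches nothing.
It fails at once if a model is tipped over (more than 0.6 rad from upright) (angle between any of carrot, corn, cucumber, potato's own z axis and vertical above 0.6 rad).
It fails at once if a model is dropped (moves faster than 0.6 m/s out of the fingers, as after a fall of about 2 cm) ((linear speed of carrot above 0.6 m/s and contact force between the fingers and carrot below 0.05 N) or (linear speed of corn above 0.6 m/s and contact force between the fingers and corn below 0.05 N) or (linear speed of cucumber above 0.6 m/s and contact force between the fingers and cucumber below 0.05 N) or (linear speed of potato above 0.6 m/s and contact force between the fingers and potato below 0.05 N)).
It also fails if it takes over 141 s, if anything falls off the work surface, if the arm or the gripper's body presses on something with over 40 N, if the wrist force passes 120 N, or if a joint passes its speed limit or range.

ROBOT

A 7-joint arm with a two-finger parallel gripper is mounted at the origin on the work surface. World frame = base frame: x ahead of the robot, y to its left, z up, the work surface at z = 0. Lengths are in m, angles in rad, forces in N, time in s.
With the tool pointing down it reaches from about 0.425 to 0.925 m from the base axis. Payload 6.8 kg.
Tool frame: the origin (TCP) lies between the finger pads; the fingertips stand 22 mm ahead of it and the grasp point (between the pads) lies 3 mm ahead of it; z points along the fingers, y is the line along which they close (so a half turn about z gives the same grasp; the last joint's range is limited). The gripper opens to 85 mm and grips with 20 to 120 N. Pads are 22 mm wide; open, the fingers measure 114 mm over their backs; the gripper's body (76 mm by 85 mm) begins 54 mm behind the grasp point. The pads swing forward as they close: fully open they stand 13 mm farther back than shut.
Start: joints at [0.996, 0.477, 0.022, 1.555, -0.011, 1.109, -0.083], TCP at [0.304, -0.603, 0.253] pointing down, gripper open.
Joint ranges: [-2.96, 2.96], [-0.34, 2.1], [-1.41, 1.46], [0.24, 2.44], [-1.37, 4.51], [0.17, 1.92], [-2.96, 2.96]. Speed limits (rad/s): [2.39, 2.39, 3.14, 3.14, 3.14, 3.14, 3.14].

INTERFACE

Orientations are given as a unit quaternion [w, x, y, z].
In Python, from station import bot gives the robot as it stands.
- The arm moves only by the tool servo_tool, never from a script. Its argument "motion" is a list that holds one entry, the list of rows, each a list of 5 numbers: the opening, from 0 (shut) to 1 (fully open), then the shift along the world's x, y, z each as a share of 0.04 m, from -1 to 1, then the turn about the world's z as a share of 0.12 rad, from -1 to 1. A call has 1 to 20 rows; each row shifts and turns the commanded pose from where the row before left it; what a row does not reach is not made up. A row lasts 1/10 s, in which the tool goes at most 50 mm and 8.59 degrees, less where a joint would pass 70% of its speed; a pose out of reach is approached as far as the arm can. A call with a number of a shift or a turn outside -1 to 1 is refused whole. A call with a gripper value outside its range is refused whole. The fingers move at their own pace and stop on an object; "newtons" is the grip in N (left out, the last holds). Time passes only in rows, so rows that do not move let the fingers close. It gives the time, the measured TCP pose, the force, the opening and the grip force at its end, in the units of the state.
- bot.get_obs(): the state, without advancing time (a new reading comes with each control period).
- bot.read_camera(name): name is "side" or "top" or "wrist"; returns (picture, depth): 400x640x3 uint8, red, green, blue; 400x640 float32, m along the optical axis (not along the pixel's ray), 0 where there is no reading.
- bot.get_calibration(name): a dict with "fovy" (degrees; the focal length in pixels is half the picture's height over the tangent of half this angle, whatever the lens; pixels are square), "cx", "cy" (the principal point, pixels), "k1" (the pictures are not rectified: a ray, as slopes to the right and down, at radius r is drawn at 1 + k1 r^2 times it, then the intrinsics apply), "view" (4x4, takes a point from world to camera coordinates). Camera axes: x right, y down, z forward; pixel columns grow to the right and rows downward; lengths in m; the calibration is good to about 2 mm. A picture is of the moment at which its call begins: read the wrist's pose just before it. get_calibration takes no time and is no camera call; for the wrist camera it gives the pose at the moment of the call.
- bot.hand_in(): hands the job in; it is judged then, once.
The state is a dict: "t": time; "q": joint angles; "joint_vel": joint speeds; "joint_torque": joint torques, N m; "eef_pos": TCP position; "tool_rot": TCP orientation; "contact_force": force on the tool from outside, world axes, zero at the start; "torque": the same for the moment, N m; "gripper_width": opening from 0.0 (shut) to 1.0 (fully open); "grasp_force": force on a finger pad.
Only numpy, scipy, OpenCV 4.12 (cv2) and the standard library are available. Lean on these libraries where they do the work, as an engineer would, in place of code of your own. Each camera call takes 0.05 s, during which the arm holds its last target. There are 200 camera calls.

## Working session

There is one attempt and no reset: what is moved stays moved. The work goes in short steps, Python scripts to look and compute and a tool call to move; the robot and the scene stay as the last step left them, time stands still between calls to the robot, and variables do not carry over. Pictures are saved under pics/ and viewed, at most 14 in all, crops included, and the job is handed in when it is done.

Besides the shell and the picture viewer there is one more tool, called after ">>>" as name([rows], argument=value, ...), one row to a line, values as JSON. servo_tool: Moves the arm, as the interface text tells. Shift numbers are shares of 0.04 m and turn numbers shares of 0.12 rad, none past 1 either way. Its arguments: {"type":"object","properties":{"motion":{"type":"array"},"newtons":{"type":"number"}},"required":["motion"]}

```bash
mkdir -p pics; cat > h.py <<'E'
import numpy as np, cv2
from station import bot
def K(c,h=400):
    f=h/2/np.tan(np.radians(c["fovy"])/2); return f
def w(name_or_c,u,v,z):
    "world point on plane z seen at pixel u,v"
    c=name_or_c if isinstance(name_or_c,dict) else bot.get_calibration(name_or_c)
    f=K(c); d=np.array([(u-c["cx"])/f,(v-c["cy"])/f]); s=d.copy()
    for _ in range(20): s=d/(1+c["k1"]*(s@s))
    V=np.array(c["view"]); R=V[:3,:3]; o=-R.T@V[:3,3]; r=R.T@np.array([s[0],s[1],1])
    return o+r*(z-o[2])/r[2]
def p(c,X):
    c=c if isinstance(c,dict) else bot.get_calibration(c)
    V=np.array(c["view"]); q=V[:3,:3]@np.array(X)+V[:3,3]; s=q[:2]/q[2]; s=s*(1+c["k1"]*(s@s)); return s*K(c)+[c["cx"],c["cy"]]
E
python3 - <<'E'
from h import *
o=bot.get_obs();print(o)
for n in("top","side"):
    im,d=bot.read_camera(n);cv2.imwrite(f"pics/{n}0.png",im[:,:,::-1]);np.savez(f"pics/{n}0.npz",im=im,d=d)
    c=bot.get_calibration(n);V=np.array(c["view"]);print(n,c["fovy"],c["k1"],-V[:3,:3].T@V[:3,3])
E
```

```text
{'t': 0.0, 'q': array([ 0.9958973 ,  0.47780343,  0.02234845,  1.55644225, -0.01149729,
        1.10934266, -0.08311911]), 'joint_vel': array([ 0.00024141, -0.0012301 , -0.00122342,  0.00069782,  0.0009831 ,
       -0.00012563,  0.0004961 ]), 'joint_torque': array([ 5.93978548e-04, -5.96446717e+01,  1.60772625e+00, -2.81191832e+01,
        1.23289702e-02,  9.34902637e-03, -1.22522715e-04]), 'eef_pos': array([ 0.3035012 , -0.60229165,  0.25232753]), 'tool_rot': array([-8.88734298e-04,  9.72885790e-01,  2.31284172e-01, -2.86185152e-04]), 'contact_force': array([-0.04949525, -0.13643635,  0.24146821]), 'torque': array([ 0.00140809, -0.03565251,  0.03009965]), 'grasp_force': 0.0, 'gripper_width': 0.996281372137578}
top 42.44969966853429 -0.05565599589250915 [0.2990501  0.0022945  1.15341512]
side 57.21168073601737 0.006888224050745189 [0.26460212 0.54488279 0.59856481]
```

View pics/top0.png

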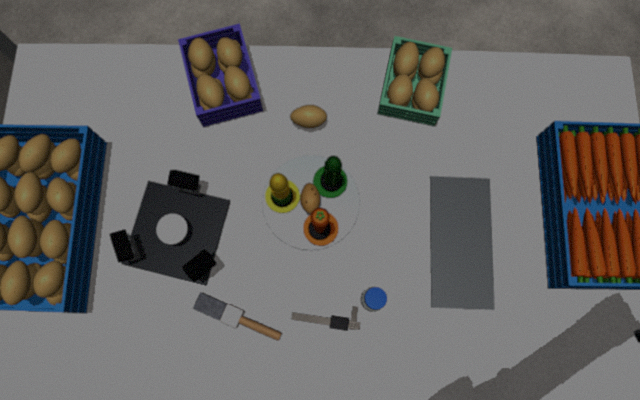

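View pics/side0.png

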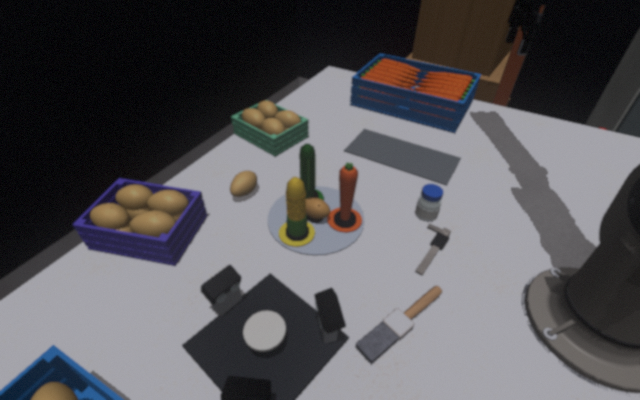

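```bash
python3 - <<'E'
from h import *
im=np.load("pics/top0.npz")["im"][:,:,::-1]
cv2.imwrite("pics/b0.png",cv2.convertScaleAbs(cv2.resize(im[145:255,250:370],None,fx=5,fy=5,interpolation=cv2.INTER_CUBIC),alpha=1.4))
cv2.imwrite("pics/f0.png",cv2.convertScaleAbs(cv2.resize(im[165:290,105:240],None,fx=4,fy=4,interpolation=cv2.INTER_CUBIC),alpha=1.4))
hsv=cv2.cvtColor(np.ascontiguousarray(im),cv2.COLOR_BGR2HSV)
# mat
g=cv2.cvtColor(np.ascontiguousarray(im),cv2.COLOR_BGR2GRAY)
print(g[240,380:520:6], g[230,172],g[200,275])
E
```

```text
[132 132 132 130 130 131 133 132 132  78  81  82  81  75  78  74  76  74
  74 134 135 129 131 131] 130 19
```

View pics/b0.png

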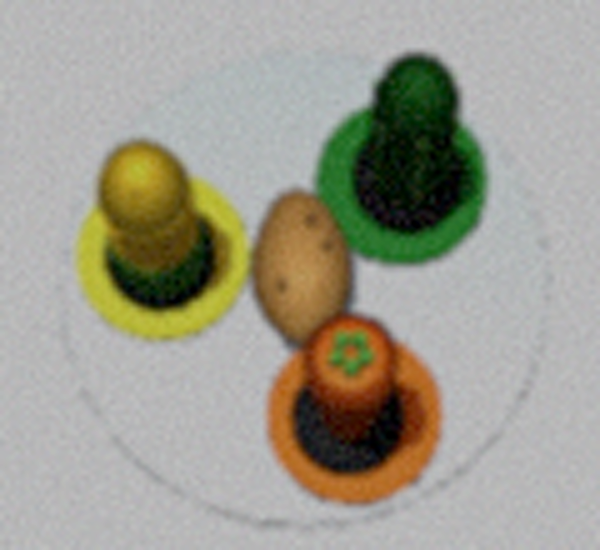

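View pics/f0.png

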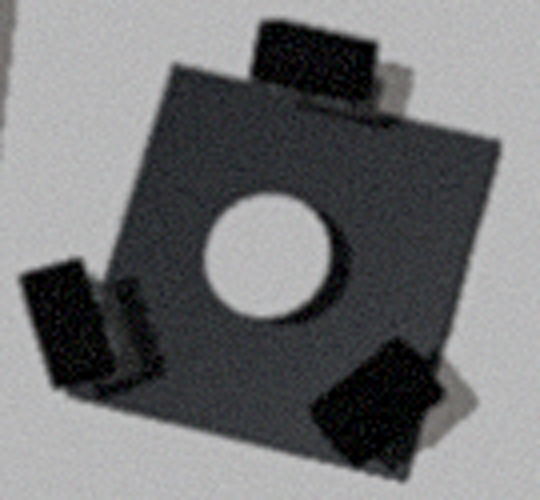

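```bash
python3 - <<'E'
from h import *
def q(n,u,v,s,u0,v0,z): print(n,np.round(w("top",(u+.5)/s-.5+u0,(v+.5)/s-.5+v0,z),4))
B=(5,250,145)
for n,u,v in(("yel",163,254),("grn",403,179),("org",355,418)): q(n,u,v,*B,.007)
for n,u,v in(("corn",160,253),("cuc",410,179),("car",349,418)): q(n,u,v,*B,.017)
q("pot",303,268,*B,.034)
for n,u,v,z in(("corntop",143,187,.145),("cuctop",417,95,.145),("cartop",351,353,.16)): q(n,u,v,*B,z)
q("fix",268,255.5,4,105,165,.045)
d=np.load("pics/top0.npz");im=d["im"]
g=cv2.cvtColor(im,cv2.COLOR_RGB2GRAY);m=((g<105)).astype(np.uint8);m[:, :415]=0;m[:,505:]=0;m[:160]=0;m[325:]=0
r=cv2.minAreaRect(max(cv2.findContours(m,0,2)[0],key=cv2.contourArea));b=cv2.boxPoints(r);print(r)
for x in b: print(w("top",*x,.003))
print(w("top",*r[0],.003))
print("pad", [np.round(w("top",u,v,z),3) for u,v,z in((375,298,.05),(309,117,.05))])
E
```

```text
yel [0.5753 0.0842 0.007 ]
grn [ 0.6136 -0.0251  0.007 ]
org [ 0.5013 -0.0055  0.007 ]
corn [0.5733 0.0848 0.017 ]
cuc [ 0.6109 -0.0281  0.017 ]
car [ 0.4994 -0.0027  0.017 ]
pot [0.5639 0.0194 0.034 ]
corntop [0.5698 0.0835 0.145 ]
cuctop [ 0.6115 -0.0269  0.145 ]
cartop [ 0.5002 -0.0023  0.16  ]
fix [0.4855 0.3213 0.045 ]
((460.618408203125, 242.52590942382812), (134.79464721679688, 62.9433708190918), 88.31531524658203)
[ 0.63069835 -0.250459    0.003     ]
[ 0.63901211 -0.39832328  0.003     ]
[ 0.33064488 -0.39140184  0.003     ]
[ 0.32408223 -0.25192964  0.003     ]
[ 0.47672193 -0.32243817  0.003     ]
pad [array([ 0.347, -0.123,  0.05 ]), array([0.751, 0.027, 0.05 ])]
```

>>> servo_tool([
  [[1,0.428,0.8,0,-0.216],[1,0.428,0.8,0,-0.216],[1,0.428,0.8,0,-0.216],[1,0.428,0.8,0,-0.216],[1,0.428,0.8,0,-0.216],[1,0.428,0.8,0,-0.216],[1,0.428,0.8,0,-0.216],[1,0.428,0.8,0,-0.216],[1,0.428,0.8,0,-0.216],[1,0.428,0.8,0,-0.216],[1,0.428,0.8,0,-0.216],[1,0.428,0.8,0,-0.216],[1,0.428,0.8,0,-0.216],[1,0.428,0.8,0,-0.216],[1,0.428,0.8,0,-0.216],[1,0.428,0.8,0,-0.216],[1,0.428,0.8,0,-0.216],[1,0.428,0.8,0,-0.216],[1,0,0,0,0],[1,0,0,0,0]],
], newtons=30)

```text
t: 2.1
eef_pos: [0.6118, -0.0259, 0.2527]
tool_rot: [0.0, 1.0, 0.001, -0.001]
contact_force: [-0.9, -0.8, 0.6]
gripper_width: 1.0
grasp_force: 0.0
```

```bash
python3 - <<'E'
from h import *
o=bot.get_obs();c=bot.get_calibration("wrist");im,d=bot.read_camera("wrist");print(o["eef_pos"],o["tool_rot"])
cv2.imwrite("pics/w0.png",im[:,:,::-1])
V=np.array(c["view"]);print(-V[:3,:3].T@V[:3,3],np.round(V[:3,:3],2).tolist())
for n,X in(("cuctop",(.611,-.0275,.155)),("yel",(.5753,.0842,.007)),("org",(.5013,-.0055,.007))): print(n,p(c,X))
E
```

```text
[ 0.61175542 -0.02586237  0.25267064] [ 2.70014777e-05  9.99998997e-01  1.27746598e-03 -6.10486232e-04]
[ 0.69608268 -0.02520597  0.37277676] [[0.0, -1.0, 0.0], [-0.95, -0.0, 0.32], [-0.32, -0.0, -0.95]]
cuctop [320.74213348 216.26903504]
yel [234.86396794 200.26245431]
org [303.62143013 250.8378342 ]
```

View pics/w0.png

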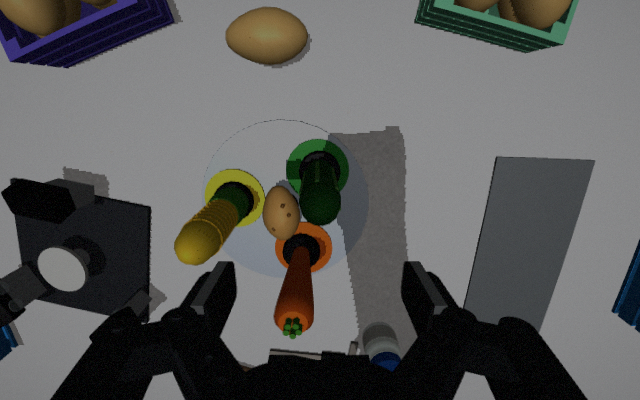

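>>> servo_tool([
  [[1,0,-0.01,-0.65,0],[1,0,-0.01,-0.65,0],[1,0,-0.01,-0.65,0],[1,0,-0.01,-0.65,0],[1,0,0,-0.4,0],[1,0,0,-0.25,0],[1,0,0,0,0],[0.7,0,0,0,0],[0.55,0,0,0,0],[0.3,0,0,0,0],[0,0,0,0,0],[0,0,0,0,0],[0,0,0,0,0],[0,0,0,0,0]],
], newtons=30)

```text
t: 3.55
eef_pos: [0.6126, -0.028, 0.1243]
tool_rot: [-0.0, 1.0, 0.0, 0.001]
contact_force: [-0.8, 0.4, 5.7]
gripper_width: 0.42
grasp_force: 30.4
```

>>> servo_tool([
  [[0,0,0,0.15,0],[0,0,0,0.3,0],[0,0,0,0.4,0],[0,0,0,0.4,0],[0,-0.03,-0.2,0,0],[0,-0.06,-0.5,0,0],[0,-0.06,-0.6,0,0],[0,-0.06,-0.6,0,0],[0,-0.06,-0.6,0,0],[0,-0.06,-0.6,0,0],[0,-0.06,-0.6,0,0],[0,-0.06,-0.6,0,0],[0,-0.06,-0.6,0,0],[0,-0.06,-0.6,0,0],[0,-0.06,-0.6,0,0],[0,-0.06,-0.6,0,0],[0,-0.06,-0.5,0,0],[0,-0.06,-0.15,0,0],[0,0,0,0,0],[0,0,0,0,0]],
])

```text
t: 5.55
eef_pos: [0.5795, -0.321, 0.1729]
tool_rot: [-0.001, 1.0, 0.001, -0.0]
contact_force: [0.2, 0.6, -3.8]
gripper_width: 0.422
grasp_force: 30.6
```

>>> servo_tool([
  [[0,0,0,-0.4,0],[0,0,0,-0.4,0],[0,0,0,-0.25,0],[0,0,0,-0.15,0],[0,0,0,-0.08,0],[0,0,0,0,0],[0,0,0,0,0]],
])

```text
t: 6.25
eef_pos: [0.5799, -0.3226, 0.1225]
tool_rot: [0.0, 1.0, 0.0, 0.0]
contact_force: [0.3, -0.8, -2.6]
gripper_width: 0.419
grasp_force: 30.7
```

>>> servo_tool([
  [[0,0,0,-0.03,0],[0,0,0,-0.02,0],[0,0,0,0,0]],
])

```text
t: 6.55
eef_pos: [0.5798, -0.3225, 0.1204]
tool_rot: [0.0, 1.0, 0.0, 0.0]
contact_force: [-0.2, -0.8, -2.9]
gripper_width: 0.417
grasp_force: 30.6
```

>>> servo_tool([
  [[0,0,0,-0.02,0],[0,0,0,-0.02,0],[0,0,0,0,0]],
])

```text
t: 6.85
eef_pos: [0.5804, -0.3225, 0.1203]
tool_rot: [0.0, 1.0, 0.0, 0.001]
contact_force: [-3.2, 1.2, 7.9]
gripper_width: 0.416
grasp_force: 31.7
```

>>> servo_tool([
  [[0.45,0,0,0,0],[0.55,0,0,0,0],[0.8,0,0,0,0],[1,0,0,0,0],[1,0,0,0,0],[1,0,0,0.5,0],[1,0,0,0.9,0],[1,0,0,0.9,0],[1,0,0,0.9,0],[1,-0.2,0.8,0.1,0],[1,-0.2,0.8,0,0],[1,-0.2,0.8,0,0],[1,-0.2,0.8,0,0],[1,-0.2,0.8,0,0],[1,-0.2,0.8,0,0],[1,-0.2,0.8,0,0],[1,-0.2,0.8,0,0],[1,-0.2,0.8,0,0],[1,-0.2,0.8,0,0],[1,0,0,0,0]],
])

```text
t: 8.85
eef_pos: [0.4986, 0.0025, 0.2508]
tool_rot: [-0.001, 1.0, 0.004, 0.0]
contact_force: [-0.2, 0.2, 0.3]
gripper_width: 1.001
grasp_force: 0.0
```

```bash
python3 - <<'E'
from h import *
o=bot.get_obs();print(o["eef_pos"],o["tool_rot"])
im,d=bot.read_camera("side");cv2.imwrite("pics/s1.png",im[:,:,::-1])
E
```

```text
[0.49861796 0.0025221  0.25078985] [-8.53050355e-04  9.99992782e-01  3.70140386e-03  8.32695247e-05]
```

View pics/s1.png

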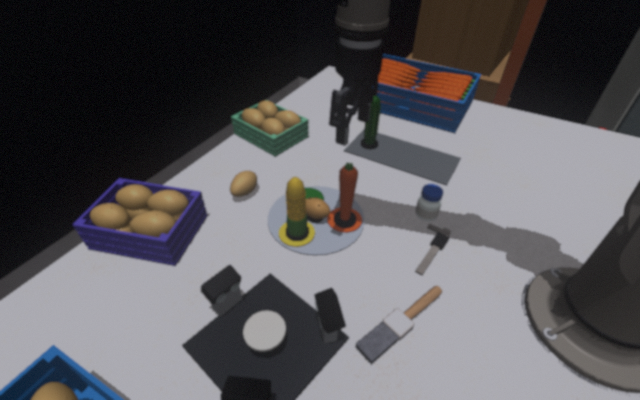

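>>> servo_tool([
  [[1,0,0,0,0],[1,0,0,0,0],[1,0,0,-0.65,0],[1,0,0,-0.65,0],[1,0,0,-0.65,0],[1,0,0,-0.55,0],[1,0,0,-0.3,0],[1,0,0,-0.2,0],[1,0,0,0,0],[0.7,0,0,0,0],[0.55,0,0,0,0],[0.3,0,0,0,0],[0,0,0,0,0],[0,0,0,0,0],[0,0,0,0,0],[0,0,0,0,0]],
])

```text
t: 10.5
eef_pos: [0.5002, -0.0022, 0.1313]
tool_rot: [-0.0, 1.0, 0.0, 0.001]
contact_force: [-1.3, -0.4, 6.8]
gripper_width: 0.447
grasp_force: 30.1
```

>>> servo_tool([
  [[0,0,0,0.15,0],[0,0,0,0.3,0],[0,0,0,0.4,0],[0,0,0,0.4,0],[0,0,-0.2,0,0],[0,-0.1,-0.5,0,0],[0,-0.25,-0.6,0,0],[0,-0.25,-0.6,0,0],[0,-0.25,-0.6,0,0],[0,-0.25,-0.6,0,0],[0,-0.25,-0.6,0,0],[0,-0.25,-0.6,0,0],[0,-0.25,-0.6,0,0],[0,-0.25,-0.6,0,0],[0,-0.25,-0.6,0,0],[0,-0.25,-0.6,0,0],[0,-0.25,-0.6,0,0],[0,-0.15,-0.5,0,0],[0,0,-0.2,0,0],[0,0,0,0,0]],
])

```text
t: 12.5
eef_pos: [0.3791, -0.3233, 0.1802]
tool_rot: [-0.0, 1.0, -0.001, -0.0]
contact_force: [-0.4, 0.4, -2.8]
gripper_width: 0.443
grasp_force: 30.8
```

>>> servo_tool([
  [[0,0,0,0,0],[0,0,0,-0.4,0],[0,0,0,-0.4,0],[0,0,0,-0.25,0],[0,0,0,-0.15,0],[0,0,0,-0.08,0],[0,0,0,-0.03,0],[0,0,0,-0.02,0],[0,0,0,0,0],[0,0,0,0,0]],
])

```text
t: 13.5
eef_pos: [0.3797, -0.3226, 0.1277]
tool_rot: [0.0, 1.0, 0.0, 0.0]
contact_force: [-0.5, 0.1, -3.4]
gripper_width: 0.445
grasp_force: 30.8
```

>>> servo_tool([
  [[0,0,0,-0.02,0],[0,0,0,-0.02,0],[0,0,0,0,0]],
])

```text
t: 13.8
eef_pos: [0.3805, -0.3228, 0.1274]
tool_rot: [0.001, 1.0, 0.0, 0.001]
contact_force: [-1.4, 2.5, 11.6]
gripper_width: 0.45
grasp_force: 31.9
```

>>> servo_tool([
  [[0.48,0,0,0,0],[0.6,0,0,0,0],[0.8,0,0,0,0],[1,0,0,0,0],[1,0,0,0,0],[1,0,0,0.5,0],[1,0,0,0.9,0],[1,0,0,0.9,0],[1,0,0,0.9,0],[1,0.4,0.8,0,0],[1,0.4,0.8,0,0],[1,0.4,0.8,0,0],[1,0.4,0.8,0,0],[1,0.4,0.8,0,0],[1,0.4,0.8,0,0],[1,0.4,0.8,0,0],[1,0.4,0.8,0,0],[1,0.4,0.8,0,0],[1,0.4,0.8,0,0]],
])

```text
t: 15.7
eef_pos: [0.54, -0.0011, 0.2536]
tool_rot: [0.0, 1.0, 0.0, -0.0]
contact_force: [1.0, -0.5, 0.6]
gripper_width: 1.0
grasp_force: 0.0
```

>>> servo_tool([
  [[1,0.4,0.8,0,0],[1,0.4,0.8,0,0],[1,0,0.57,0,0],[1,0,0,0,0],[1,0,0,0,0],[1,0,0,0,0]],
])

```text
t: 16.3
eef_pos: [0.5714, 0.0828, 0.2535]
tool_rot: [0.0, 1.0, -0.001, -0.0]
contact_force: [0.4, -0.7, -0.2]
gripper_width: 0.998
grasp_force: 0.0
```

>>> servo_tool([
  [[1,0,0,-0.65,0],[1,0,0,-0.65,0],[1,0,0,-0.65,0],[1,0,0,-0.65,0],[1,0,0,-0.45,0],[1,0,0,-0.25,0],[1,0,0,0,0],[0.7,0,0,0,0],[0.55,0,0,0,0],[0.3,0,0,0,0],[0,0,0,0,0],[0,0,0,0,0],[0,0,0,0,0],[0,0,0,0,0]],
])

```text
t: 17.7
eef_pos: [0.5723, 0.0847, 0.1227]
tool_rot: [-0.0, 1.0, 0.0, 0.001]
contact_force: [-0.1, -0.1, 6.4]
gripper_width: 0.441
grasp_force: 30.7
```

>>> servo_tool([
  [[0,0,0,0.2,0],[0,0,0,0.5,0],[0,0,0,0.6,0],[0,0,0,0.6,0],[0,0,0,0.6,0],[0,-0.2,-0.3,0,0],[0,-0.3,-0.6,0,0],[0,-0.3,-0.7,0,0],[0,-0.3,-0.7,0,0],[0,-0.3,-0.7,0,0],[0,-0.3,-0.7,0,0],[0,-0.3,-0.7,0,0],[0,-0.3,-0.7,0,0],[0,0,-0.7,0,0],[0,0,-0.7,0,0],[0,0,-0.7,0,0],[0,0,-0.7,0,0],[0,0,-0.7,0,0],[0,0,-0.7,0,0],[0,0,-0.6,0,0]],
])

```text
t: 19.7
eef_pos: [0.4774, -0.3134, 0.2204]
tool_rot: [-0.0, 1.0, -0.001, -0.001]
contact_force: [0.1, 0.1, -2.0]
gripper_width: 0.44
grasp_force: 30.6
```

>>> servo_tool([
  [[0,0,-0.27,0,0],[0,0,0,0,0],[0,0,0,0,0],[0,0,0,-0.5,0],[0,0,0,-0.6,0],[0,0,0,-0.6,0],[0,0,0,-0.4,0],[0,0,0,-0.25,0],[0,0,0,-0.15,0],[0,0,0,-0.05,0],[0,0,0,-0.03,0],[0,0,0,0,0],[0,0,0,0,0]],
])

```text
t: 21.0
eef_pos: [0.4799, -0.3226, 0.1192]
tool_rot: [0.0, 1.0, 0.0, 0.001]
contact_force: [0.7, 0.3, -1.2]
gripper_width: 0.446
grasp_force: 30.6
```

>>> servo_tool([
  [[0,0,0,-0.02,0],[0,0,0,-0.02,0],[0,0,0,0,0]],
])

```text
t: 21.3
eef_pos: [0.4803, -0.3227, 0.1188]
tool_rot: [0.0, 1.0, 0.0, 0.001]
contact_force: [-2.9, 1.4, 10.8]
gripper_width: 0.441
grasp_force: 32.0
```

>>> servo_tool([
  [[0.48,0,0,0,0],[0.6,0,0,0,0],[0.8,0,0,0,0],[1,0,0,0,0],[1,0,0,0,0],[1,0,0,0.5,0],[1,0,0,0.9,0],[1,0,0,0.9,0],[1,0,0,0.9,0],[1,0,0,0.2,0],[1,0,0,0,0],[1,0,0,0,0]],
])

```text
t: 22.5
eef_pos: [0.4789, -0.322, 0.2516]
tool_rot: [-0.0, 1.0, 0.0, -0.001]
contact_force: [0.4, -0.0, -0.7]
gripper_width: 0.996
grasp_force: 0.0
```

```bash
python3 - <<'E'
from h import *
im,d=bot.read_camera("top");im2,_=bot.read_camera("side");np.savez("pics/top1.npz",im=im,d=d)
a=cv2.convertScaleAbs(cv2.resize(im[145:255,250:370,::-1],None,fx=5,fy=5,interpolation=cv2.INTER_CUBIC),alpha=1.4)
b=cv2.resize(im2[60:260,250:500,::-1],None,fx=.8,fy=.8)
a=a[:,:].copy(); out=np.zeros((550,800,3),np.uint8); out[:,:600]=a; out[:160,600:]=b
cv2.imwrite("pics/b1.png",out)
hsv=cv2.cvtColor(im,cv2.COLOR_RGB2HSV); print(hsv[198,312],hsv[185,350])
m=cv2.inRange(hsv,(5,80,40),(22,200,255)); m[:165]=0;m[:,:298]=0;m[225:]=0;m[:,325:]=0
m=cv2.morphologyEx(m,cv2.MORPH_OPEN,np.ones((3,3)))
c=max(cv2.findContours(m,0,1)[0],key=cv2.contourArea);e=cv2.fitEllipse(c);print(e,cv2.contourArea(c))
M=cv2.moments(m,True);u,v=M["m10"]/M["m00"],M["m01"]/M["m00"];th=.5*np.arctan2(2*M["mu11"],M["mu20"]-M["mu02"]);print(u,v,th,w("top",u,v,.03))
k=10;A=w("top",u-k*np.cos(th),v-k*np.sin(th),.03);B=w("top",u+k*np.cos(th),v+k*np.sin(th),.03);print("yaw long axis",np.arctan2(*(B-A)[1::-1]))
E
```

```text
[ 17 149 132] [ 75   7 137]
((309.93914794921875, 198.42710876464844), (17.977691650390625, 28.772262573242188), 175.8930206298828) 403.0
310.17248908296943 199.29039301310044 1.4260244376943345 [0.56229682 0.01948447 0.03      ]
yaw long axis -2.973850506329824
```

View pics/b1.png

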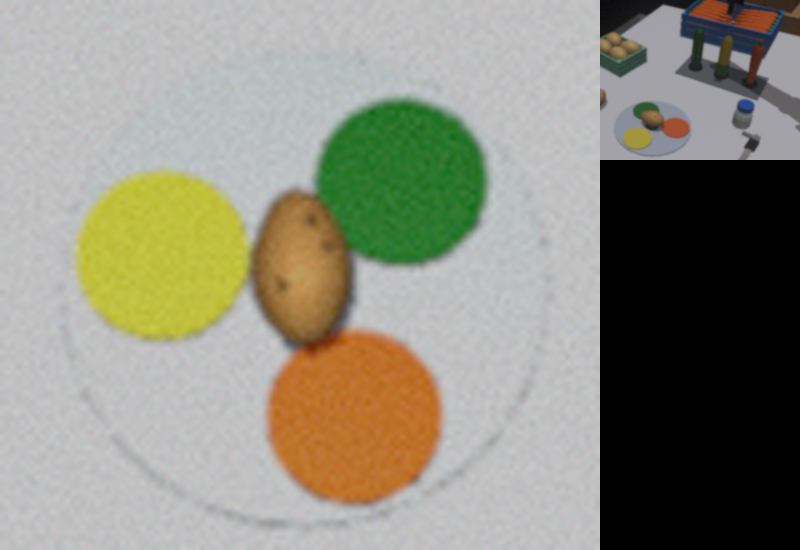

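>>> servo_tool([
  [[1,0,0.5,0,0],[1,0.2,0.8,0,0.1],[1,0.2,0.8,0,0.1],[1,0.2,0.8,0,0.1],[1,0.2,0.8,0,0.1],[1,0.2,0.8,0,0.1],[1,0.2,0.8,0,0.1],[1,0.2,0.8,0,0.1],[1,0.2,0.8,0,0.1],[1,0.2,0.8,0,0],[1,0.2,0.6,0,0],[1,0.08,0.24,0,0],[1,0,0,0,0],[1,0,0,-0.7,0],[1,0,0,-0.7,0],[1,0,0,-0.7,0],[1,0,0,-0.7,0],[1,0,0,0,0],[1,0,0,0,0]],
])

```text
t: 24.5
eef_pos: [0.5624, 0.0176, 0.1409]
tool_rot: [0.0, 0.999, 0.047, -0.001]
contact_force: [0.9, -0.5, 0.1]
gripper_width: 1.001
grasp_force: 0.0
```

```bash
python3 - <<'E'
from h import *
o=bot.get_obs();c=bot.get_calibration("wrist");im,d=bot.read_camera("wrist");print(o["eef_pos"],o["tool_rot"])
cv2.imwrite("pics/w1.png",im[:,:,::-1])
print(p(c,(.563,.019,.032)),p(c,(.563,.019,.055)),p(c,(.5753,.0842,.007)))
E
```

```text
[0.56239305 0.01760635 0.14087328] [ 3.26439469e-04  9.98888072e-01  4.71381905e-02 -7.10184598e-04]
[316.96616613 209.66669302] [316.85638664 220.10448586] [245.71131135 180.63613776]
```

View pics/w1.png

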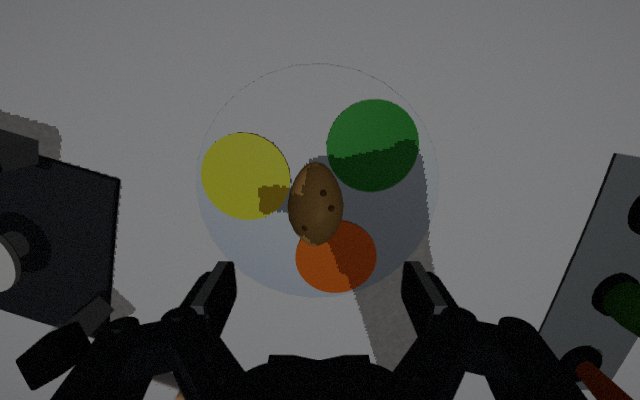

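>>> servo_tool([
  [[1,0.05,0,-0.5,0],[1,0,0,-0.6,0],[1,0,0,-0.6,0],[1,0,0,-0.4,0],[1,0,0,-0.3,0],[1,0,0,-0.2,0],[1,0,0,0,0],[0.8,0,0,0,0],[0.65,0,0,0,0],[0.4,0,0,0,0],[0,0,0,0,0],[0,0,0,0,0],[0,0,0,0,0],[0,0,0,0,0]],
], newtons=35)

```text
t: 25.95
eef_pos: [0.5653, 0.0194, 0.0381]
tool_rot: [0.0, 0.999, 0.048, 0.001]
contact_force: [-1.4, -0.2, 6.5]
gripper_width: 0.524
grasp_force: 35.0
```

>>> servo_tool([
  [[0,0,0,0.2,0],[0,0,0,0.45,0],[0,0,0,0.65,0],[0,0,0,0.65,0],[0,0,0,0.65,0],[0,0,0,0.65,0],[0,-0.05,0.3,0,0],[0,-0.2,0.6,0,0],[0,-0.2,0.7,0,0],[0,-0.2,0.7,0,0],[0,-0.2,0.7,0,0],[0,-0.2,0.7,0,0],[0,-0.2,0.7,0,0],[0,-0.2,0.7,0,0],[0,-0.2,0.7,0,0],[0,-0.2,0.7,0,0],[0,-0.1,0.7,0,0],[0,0,0.36,0,0],[0,0,0,0,0],[0,0,0,0,0]],
])

```text
t: 27.95
eef_pos: [0.4868, 0.3204, 0.1663]
tool_rot: [0.001, 0.999, 0.048, -0.0]
contact_force: [1.0, -0.7, -1.6]
gripper_width: 0.526
grasp_force: 36.2
```

```bash
python3 - <<'E'
from h import *
c=bot.get_calibration("wrist");im,d=bot.read_camera("wrist");o=bot.get_obs();print(o["eef_pos"],o["grasp_force"])
cv2.imwrite("pics/w2.png",im[:,:,::-1])
print(p(c,(.4855,.3213,.045)))
E
```

```text
[0.48713725 0.31970065 0.16635296] 36.23611194659816
[317.19168439 206.95380975]
```

View pics/w2.png

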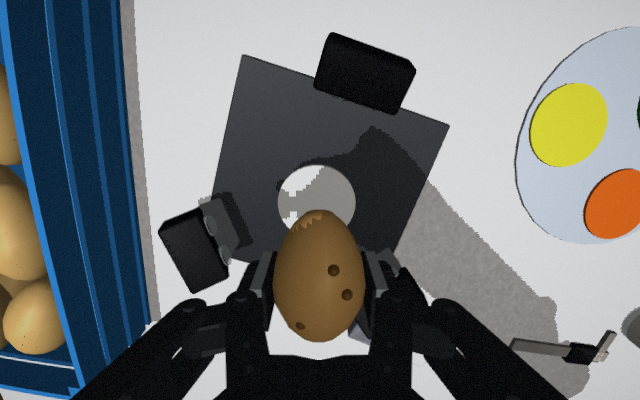

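>>> servo_tool([
  [[0,0,0,-0.5,0],[0,0,0,-0.6,0],[0,0,0,-0.5,0],[0,0,0,-0.3,0],[0,0,0,-0.2,0],[0,0,0,-0.07,0],[0,0,0,-0.03,0],[0,0,0,0,0],[0,0,0,0,0]],
])

```text
t: 28.9
eef_pos: [0.4871, 0.3219, 0.0796]
tool_rot: [-0.0, 0.999, 0.048, 0.001]
contact_force: [0.5, 1.1, -3.1]
gripper_width: 0.522
grasp_force: 36.2
```

>>> servo_tool([
  [[0,0,0,-0.02,0],[0,0,0,-0.02,0],[0,0,0,0,0]],
])

```text
t: 29.2
eef_pos: [0.4871, 0.322, 0.079]
tool_rot: [-0.0, 0.999, 0.048, 0.001]
contact_force: [-3.5, -2.4, 10.1]
gripper_width: 0.525
grasp_force: 37.2
```

>>> servo_tool([
  [[0.56,0,0,0,0],[0.65,0,0,0,0],[0.8,0,0,0,0],[1,0,0,0,0],[1,0,0,0,0],[1,0,0,0.4,0],[1,0,0,0.8,0],[1,0,0,0.8,0],[1,0,0,0.8,0],[1,0,0,0.8,0],[1,0,0,0.8,0],[1,0,-0.5,0,-0.1],[1,0,-0.8,0,-0.1],[1,0,-0.8,0,-0.1],[1,0,-0.8,0,-0.1],[1,0,-0.8,0,-0.1],[1,0,-0.8,0,-0.1],[1,0,-0.8,0,-0.1],[1,0,-0.8,0,-0.1],[1,0,-0.8,0,0]],
])

```text
t: 31.2
eef_pos: [0.4861, 0.0438, 0.2537]
tool_rot: [0.0, 1.0, -0.0, 0.0]
contact_force: [0.3, 0.6, -0.2]
gripper_width: 0.998
grasp_force: 0.0
```

>>> servo_tool([
  [[1,0,-0.8,0,0],[1,0,-0.8,0,0],[1,0,-0.8,0,0],[1,0,-0.8,0,0],[1,0,-0.8,0,0],[1,0,-0.8,0,0],[1,0,-0.8,0,0],[1,-0.18,-0.8,0,0],[1,0,-0.8,0,0],[1,0,-0.8,0,0],[1,0,-0.8,0,0],[1,0,-0.37,0,0],[1,0,0,0,0],[1,0,0,0,0]],
])

```text
t: 32.6
eef_pos: [0.4796, -0.3197, 0.2532]
tool_rot: [-0.001, 1.0, 0.0, -0.0]
contact_force: [-0.5, 0.4, -0.5]
gripper_width: 0.999
grasp_force: 0.0
```

```bash
python3 - <<'E'
from h import *
o=bot.get_obs();print(o["eef_pos"])
im,d=bot.read_camera("top");im2,_=bot.read_camera("side")
a=cv2.convertScaleAbs(cv2.resize(im[175:275,110:240,::-1],None,fx=4,fy=4,interpolation=cv2.INTER_CUBIC),alpha=1.4)
b=im2[60:360,180:480,::-1]
out=np.zeros((400,800,3),np.uint8);out[:,:520]=a;out[:280,520:]=b[:280,:280];cv2.imwrite("pics/f1.png",out)
E
```

```text
[ 0.47959308 -0.31974352  0.25323657]
```

View pics/f1.png

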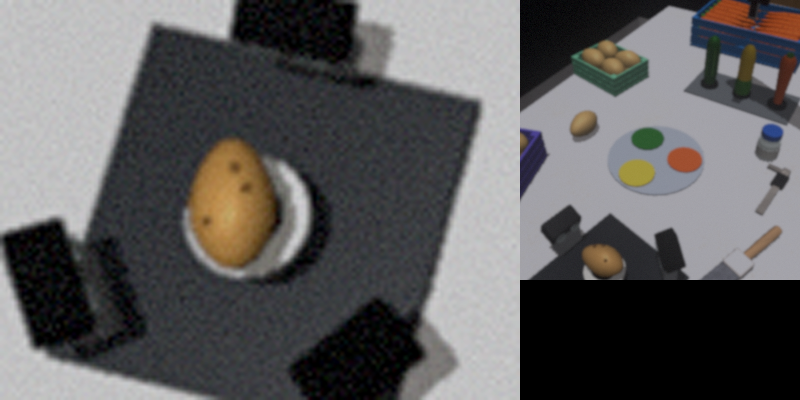

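>>> servo_tool([
  [[1,0,-0.03,-0.65,0],[1,0,0,-0.65,0],[1,0,0,-0.65,0],[1,0,0,-0.65,0],[1,0,0,-0.5,0],[1,0,0,-0.25,0],[1,0,0,0,0],[0.7,0,0,0,0],[0.55,0,0,0,0],[0.3,0,0,0,0],[0,0,0,0,0],[0,0,0,0,0],[0,0,0,0,0],[0,0,0,0,0]],
], newtons=30)

```text
t: 34.1
eef_pos: [0.4802, -0.3226, 0.1204]
tool_rot: [0.0, 1.0, 0.0, 0.001]
contact_force: [-1.3, 1.4, 6.7]
gripper_width: 0.444
grasp_force: 30.4
```

>>> servo_tool([
  [[0,0,0,0.2,0],[0,0,0,0.4,0],[0,0,0,0.5,0],[0,0,0,0.4,0],[0,0,0.3,0,0],[0,0,0.6,0,0],[0,0,0.7,0,0],[0,0,0.7,0,0],[0,0,0.7,0,0],[0,0.3,0.7,0,0],[0,0.3,0.7,0,0],[0,0.3,0.7,0,0],[0,0.3,0.7,0,0],[0,0.3,0.7,0,0],[0,0.3,0.7,0,0],[0,0.3,0.7,0,0],[0,0.3,0.7,0,0],[0,0,0.7,0,0],[0,0,0.6,0,0],[0,0,0.27,0,0]],
])

```text
t: 36.1
eef_pos: [0.5741, 0.0882, 0.1783]
tool_rot: [-0.001, 1.0, 0.002, -0.001]
contact_force: [0.1, 0.1, -2.0]
gripper_width: 0.44
grasp_force: 30.6
```

>>> servo_tool([
  [[0,0,0,0,0],[0,0,0,0,0],[0,0,0,0,0],[0,0,0,-0.4,0],[0,0,0,-0.4,0],[0,0,0,-0.3,0],[0,0,0,-0.15,0],[0,0,0,-0.08,0],[0,0,0,-0.04,0],[0,0,0,0,0],[0,0,0,0,0]],
])

```text
t: 37.2
eef_pos: [0.5759, 0.0845, 0.125]
tool_rot: [-0.0, 1.0, 0.0, 0.0]
contact_force: [-0.4, 0.4, -1.2]
gripper_width: 0.442
grasp_force: 30.6
```

>>> servo_tool([
  [[0,0,0,-0.02,0],[0,0,0,-0.02,0],[0,0,0,0,0]],
])

```text
t: 37.5
eef_pos: [0.5763, 0.0846, 0.1244]
tool_rot: [-0.0, 1.0, 0.0, 0.001]
contact_force: [-3.0, 0.5, 8.4]
gripper_width: 0.445
grasp_force: 31.6
```

>>> servo_tool([
  [[0.48,0,0,0,0],[0.6,0,0,0,0],[0.8,0,0,0,0],[1,0,0,0,0],[1,0,0,0,0],[1,0,0,0.5,0],[1,0,0,0.9,0],[1,0,0,0.9,0],[1,0,0,0.9,0],[1,0,0,0.1,0],[1,0,-0.5,0,0],[1,0,-0.8,0,0],[1,0,-0.8,0,0],[1,0,-0.8,0,0],[1,0,-0.8,0,0],[1,0,-0.8,0,0],[1,0,-0.8,0,0],[1,0,-0.8,0,0],[1,0,-0.8,0,0],[1,0.1,-0.8,0,0]],
])

```text
t: 39.5
eef_pos: [0.5788, -0.2249, 0.2541]
tool_rot: [-0.0, 1.0, -0.0, -0.001]
contact_force: [1.0, 1.0, -0.2]
gripper_width: 1.005
grasp_force: 0.0
```

>>> servo_tool([
  [[1,0,-0.8,0,0],[1,0,-0.8,0,0],[1,0,-0.86,0,0],[1,0,0,0,0],[1,0,0,0,0],[1,0,0,0,0],[1,0,0,-0.65,0],[1,0,0,-0.65,0],[1,0,0,-0.65,0],[1,0,0,-0.65,0],[1,0,0,-0.5,0],[1,0,0,-0.25,0],[1,0,0,0,0],[0.7,0,0,0,0],[0.55,0,0,0,0],[0.3,0,0,0,0],[0,0,0,0,0],[0,0,0,0,0],[0,0,0,0,0],[0,0,0,0,0]],
])

```text
t: 41.5
eef_pos: [0.5802, -0.3221, 0.1221]
tool_rot: [0.0, 1.0, 0.0, 0.001]
contact_force: [-0.1, 0.9, 6.1]
gripper_width: 0.419
grasp_force: 30.4
```

>>> servo_tool([
  [[0,0,0,0.2,0],[0,0,0,0.4,0],[0,0,0,0.5,0],[0,0,0,0.4,0],[0,0,0.3,0,0],[0,0.1,0.6,0,0],[0,0.1,0.7,0,0],[0,0.1,0.7,0,0],[0,0.1,0.7,0,0],[0,0.1,0.7,0,0],[0,0.1,0.7,0,0],[0,0.1,0.7,0,0],[0,0.1,0.7,0,0],[0,0.05,0.7,0,0],[0,0,0.6,0,0],[0,0,0.34,0,0],[0,0,0,0,0],[0,0,0,0,0]],
])

```text
t: 43.3
eef_pos: [0.6132, -0.0254, 0.1807]
tool_rot: [0.001, 1.0, -0.0, -0.0]
contact_force: [0.2, -0.2, -2.3]
gripper_width: 0.418
grasp_force: 30.7
```

>>> servo_tool([
  [[0,0,0,0,0],[0,0,0,-0.4,0],[0,0,0,-0.4,0],[0,0,0,-0.3,0],[0,0,0,-0.15,0],[0,0,0,-0.08,0],[0,0,0,-0.04,0],[0,0,0,0,0],[0,0,0,0,0]],
])

```text
t: 44.2
eef_pos: [0.614, -0.0244, 0.1267]
tool_rot: [-0.0, 1.0, 0.0, 0.001]
contact_force: [0.2, 0.6, -3.7]
gripper_width: 0.422
grasp_force: 30.7
```

>>> servo_tool([
  [[0,0,0,-0.02,0],[0,0,0,-0.02,0],[0,0,0,0,0]],
])

```text
t: 44.5
eef_pos: [0.6144, -0.0242, 0.1261]
tool_rot: [-0.0, 1.0, 0.0, 0.001]
contact_force: [-3.2, 0.3, 6.5]
gripper_width: 0.421
grasp_force: 31.6
```

>>> servo_tool([
  [[0.48,0,0,0,0],[0.6,0,0,0,0],[0.8,0,0,0,0],[1,0,0,0,0],[1,0,0,0,0],[1,0,0,0.5,0],[1,0,0,0.9,0],[1,0,0,0.9,0],[1,0,0,0.9,0],[1,0,0,0.1,0],[1,-0.55,-0.7,0,0],[1,-0.55,-0.7,0,0],[1,-0.55,-0.7,0,0],[1,-0.55,-0.7,0,0],[1,-0.55,-0.7,0,0],[1,-0.55,-0.7,0,0],[1,-0.55,-0.7,0,0],[1,-0.55,-0.7,0,0],[1,-0.55,-0.7,0,0],[1,-0.55,-0.7,0,0]],
])

```text
t: 46.5
eef_pos: [0.3922, -0.3052, 0.256]
tool_rot: [-0.0, 1.0, 0.0, -0.0]
contact_force: [-0.3, -0.9, -0.1]
gripper_width: 1.004
grasp_force: 0.0
```

>>> servo_tool([
  [[1,-0.35,-0.44,0,0],[1,0,0,0,0],[1,0,0,0,0],[1,0,0,0,0],[1,0,0,-0.65,0],[1,0,0,-0.65,0],[1,0,0,-0.65,0],[1,0,0,-0.6,0],[1,0,0,-0.4,0],[1,0,0,-0.25,0],[1,0,0,0,0],[0.7,0,0,0,0],[0.55,0,0,0,0],[0.3,0,0,0,0],[0,0,0,0,0],[0,0,0,0,0],[0,0,0,0,0],[0,0,0,0,0]],
])

```text
t: 48.3
eef_pos: [0.38, -0.3224, 0.1294]
tool_rot: [0.0, 1.0, 0.0, 0.001]
contact_force: [-0.2, 0.6, 5.8]
gripper_width: 0.442
grasp_force: 30.0
```

>>> servo_tool([
  [[0,0,0,0.2,0],[0,0,0,0.4,0],[0,0,0,0.5,0],[0,0,0,0.4,0],[0,0,0.3,0,0],[0,0.25,0.6,0,0],[0,0.3,0.7,0,0],[0,0.3,0.7,0,0],[0,0.3,0.7,0,0],[0,0.3,0.7,0,0],[0,0.3,0.7,0,0],[0,0.3,0.7,0,0],[0,0.3,0.7,0,0],[0,0.3,0.7,0,0],[0,0.3,0.7,0,0],[0,0.11,0.5,0,0],[0,0,0.23,0,0],[0,0,0,0,0],[0,0,0,0,0]],
])

```text
t: 50.2
eef_pos: [0.501, -0.0058, 0.188]
tool_rot: [0.0, 1.0, -0.0, -0.001]
contact_force: [0.3, -0.7, -3.3]
gripper_width: 0.44
grasp_force: 30.9
```

>>> servo_tool([
  [[0,0,0,0,0],[0,0,0,-0.4,0],[0,0,0,-0.4,0],[0,0,0,-0.3,0],[0,0,0,-0.15,0],[0,0,0,-0.08,0],[0,0,0,-0.04,0],[0,0,0,0,0],[0,0,0,0,0]],
])

```text
t: 51.1
eef_pos: [0.5023, -0.0048, 0.1342]
tool_rot: [-0.0, 1.0, 0.0, 0.0]
contact_force: [0.3, -0.2, -2.7]
gripper_width: 0.448
grasp_force: 30.9
```

>>> servo_tool([
  [[0,0,0,-0.02,0],[0,0,0,-0.02,0],[0,0,0,0,0]],
])

```text
t: 51.4
eef_pos: [0.503, -0.0047, 0.1335]
tool_rot: [-0.0, 1.0, 0.0, 0.001]
contact_force: [-2.9, -0.0, 7.7]
gripper_width: 0.448
grasp_force: 31.6
```

Touching; release, lift, withdraw and look.

>>> servo_tool([
  [[0.48,0,0,0,0],[0.6,0,0,0,0],[0.8,0,0,0,0],[1,0,0,0,0],[1,0,0,0,0],[1,0,0,0.5,0],[1,0,0,0.9,0],[1,0,0,0.9,0],[1,0,0,0.9,0],[1,0,0,0.4,0],[1,0,-0.7,0,0],[1,0,-0.7,0,0],[1,0,-0.7,0,0],[1,0,-0.7,0,0],[1,0,-0.7,0,0],[1,0,-0.7,0,0],[1,0,-0.7,0,0],[1,0,-0.7,0,0],[1,0,0,0,0],[1,0,0,0,0]],
])

```text
t: 53.4
eef_pos: [0.5017, -0.229, 0.2758]
tool_rot: [-0.0, 1.0, -0.001, -0.0]
contact_force: [0.5, 0.2, -0.6]
gripper_width: 1.0
grasp_force: 0.0
```

```bash
python3 - <<'E'
from h import *
im,d=bot.read_camera("top");im2,_=bot.read_camera("side")
a=cv2.convertScaleAbs(cv2.resize(im[145:255,250:370,::-1],None,fx=5,fy=5,interpolation=cv2.INTER_CUBIC),alpha=1.4)
out=np.zeros((550,800,3),np.uint8);out[:,:600]=a;out[:300,600:]=im2[100:400,200:400,::-1];cv2.imwrite("pics/b2.png",out)
E
```

```text
(no output)
```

View pics/b2.png

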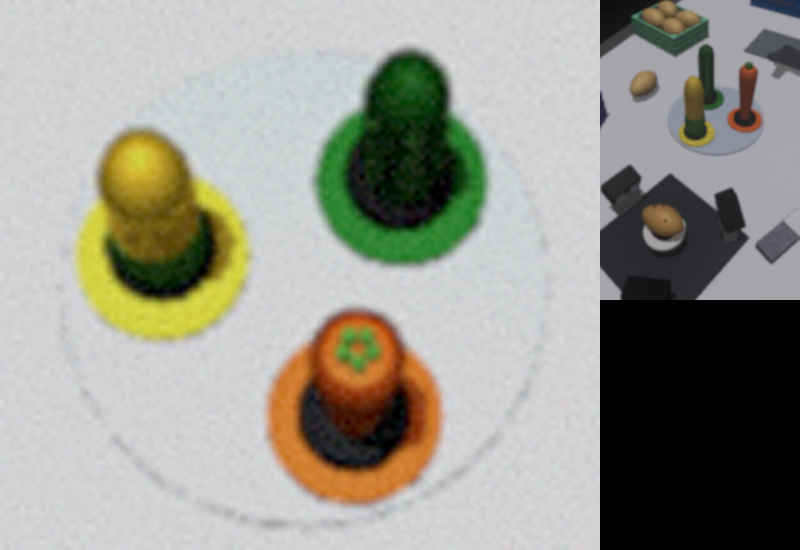

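All three tall models stand on their own discs: corn foot around (160,243), cucumber around (404,173) and carrot around (354,413) in the crop. Each is within about 5 mm of its disc's centre, and the potato is still on the white disc.

```bash
python3 -c "
from station import bot
print(bot.hand_in())"
```

```text
the job is handed in; nothing more can be done
None
```

The job is handed in at about 54 s of the 141 s, no verdict shown: in the last pictures the potato stood on the white disc and the carrot, corn and cucumber stood upright within about 5 mm of their own discs' centres.

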